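# Pull the domed forming head off its spring post

### The arm

A 6-joint arm with a two-finger parallel gripper is mounted at the origin on the work surface. World frame = base frame: x ahead of the robot, y to its left, z up, the work surface at z = 0. Lengths are in m, angles in degrees, forces in N, time in s.
With the tool pointing down it reaches from about 0.35 to 0.875 m from the base axis. Payload 4.2 kg.
Tool frame: the origin (TCP) lies midway between the tips of the shut fingers; the grasp point (between the pads) lies 19 mm behind it; z points along the fingers, y is the direction in which the jaws open and shut (so a half turn about z gives the same grasp; the last joint's range is limited). The gripper opens to 87 mm and grips with 3 to 60 N. Pads are 19 mm wide; open, the fingers measure 117 mm over their backs; the gripper's body (75 mm by 190 mm) begins 51 mm behind the grasp point.
Start: joints at [-54.569, 22.042, 0.453, 0, -68.411, -14.817], TCP at [0.22, -0.585, 0.223] pointing down, gripper open.
Joint ranges: [-179.83, 179.83], [-69.29, 118.12], [-61.27, 80.66], [-181.25, 117.63], [-171.15, -9.14], [-177.46, 177.46]. Speed limits (degrees/s): [159.86, 159.86, 180, 180, 180, 180].

### API

Orientations are given as a 3x3 rotation matrix whose columns are the frame's x, y, z axes.
In Python, from station import sense, capture, get_calibration, finish_job, spot_in, spot_point gives the robot as it stands.
- The arm moves only by the shell command python3 -m inch 'ROWS'. ROWS is JSON, a list of rows, each an object with "fingers": the finger opening in cm, from 0 to 8.7; "delta_pos": the shift along the tool's x, y, z in cm, a list of three; "spin": the turn about the tool's z in degrees. In form: [{"fingers": fingers, "delta_pos": [dx, dy, dz], "spin": spin}, ...]. A call has 1 to 20 rows; each row is the pose to reach, as a shift and turn from the pose commanded when the call began, along the tool's axes at that moment; what a row does not reach only later rows make up. A row lasts 1/10 s, in which the tool goes at most 50 mm and 8.59 degrees, less where a joint would pass 70% of its speed; a pose out of reach is approached as far as the arm can. A call with a gripper value outside its range is refused whole. The fingers move at their own pace and stop on an object; the grip force is fixed at half the most. Time passes only in rows, so rows that repeat a pose let the fingers close. It gives the time, the measured TCP pose, the force and the opening at its end, in the units of the state.
- sense(): the state, without advancing time (a new reading comes with each control period).
- capture(name): name is "scene" or "top"; returns the picture (480x640x3 uint8, red, green, blue); there is no depth.
- get_calibration(name): a dict with "K" (3x3 intrinsics, pixels), "dist" ([k1, k2, p1, p2, k3] as OpenCV has them; the pictures are not rectified), "T" (4x4, takes a point from camera to world coordinates). Camera axes: x right, y up, looking along -z (the intrinsics and any distortion apply to the point x, -y, -z); pixel columns grow to the right and rows downward; lengths in m; the calibration is good to about 2 mm. A picture is of the moment at which its call begins. get_calibration takes no time and is no camera call.
- finish_job(): hands the job in, once; it reports no verdict.
Trained networks look in the newest picture that a camera, given by its name, has taken for a name from the list of things; names that differ only in an ending like _2 or _b are one class to them, and where a whole thing is asked for, a point or a joint stands for the part that bears it (a point fixed in the world has none). Each returns a list of dicts, best first, with "conf" (0 to 1); they miss things now and then, are a little off and sometimes report something else, mostly with a low value. They report only what shows in the picture. A call takes as long as a camera call. They do not tell look-alikes from the thing itself.
- spot_in(camera, target): "extent" ([left, top, right, bottom] as shares, 0 to 1, of the picture: columns of its width, rows of its height, round what is visible of it).
- spot_point(camera, target): "location" ([column, row] as shares, 0 to 1, of the picture: columns of its width, rows of its height: a listed point, or the origin of a listed thing).
The state is a dict: "time_s": time; "joints": joint angles; "joint_velocities": joint speeds; "effort": joint torques, N m; "tcp_pos": TCP position; "ee_rot": TCP orientation; "wrist_force": force on the tool from outside, world axes, zero at the start; "moment": the same for the moment, N m; "gripper_width": opening from 0.0 (shut) to 1.0 (fully open).
Only numpy, scipy, OpenCV 4.12 (cv2) and the standard library are available. Lean on these libraries where they do the work, as an engineer would, in place of code of your own. Each camera call takes 0.05 s, during which the arm holds its last target.

### The job

On the jeweller's bench two wooden forming heads are snapped onto spring posts. Pull the dome-topped one straight up off its post and stand it upright, dome up, on the bare steel bench plate, without dropping it. Leave the flat-topped head on its post.

Things in the scene. Friction and masses are not known exactly. Their poses are not given: they have to be found in the camera images.
- dome_mid (a point): Dome-topped forming head, loose, 0.16 kg: square wooden body 40 x 40 mm, 45 mm tall, steel dome (39 mm across) on top, 62 mm tall in all; hollow below, stands on its flat rim. Origin at its centre, half-way up, 31 mm above the underside; z up to the dome, x and y square to the wooden faces. Starts snapped on its post: a straight upward pull of about 9 to 17 N frees it; 30 mm up it is clear.
- dome_post_seat (a point): Spring post of the domed head, fixed: dark steel base 70 x 70 mm, 12 mm thick, with a 19 x 13 mm post rising 28 mm above it (inside the head at the start; sprung rollers in it snap under ribs in the head). Origin: centre of the base's top face, 12 mm above the bench, where the head's underside rests. z up, x and y along the base's edges.
- flat_mid (a point): The flat-topped forming head, snapped on a post and base of the same kind: same 40 x 40 mm wooden body, but with a flat square steel top, 62 mm tall in all. It stays where it is. This point is at its centre, 31 mm above its underside; z up.
- plate_top (a point): The bench plate, fixed: a bare flat steel plate lying on the bench, 160 mm (its x) by 140 mm (its y), 6 mm thick, any place on it will do. This point is the centre of its top face, 6 mm above the bench; z up.
There are look-alikes about, which are no part of the job. What is shaped like the part that bears dome_post_seat but blue is not meant.

How it is judged:
By the outcome, as a careful person would: the job done as asked, in the order asked, and still so for the second after the job is handed in, with the robot touching nothing.
It also fails if it takes over 48 s, if anything falls off the work surface, if the arm or the gripper's body presses on something with over 40 N, if the wrist force passes 120 N, or if a joint passes its speed limit or range.

## Working session

There is one attempt and no reset: what is moved stays moved. The work goes in short steps, Python scripts to look and compute and a shell command to move; the robot and the scene stay as the last step left them, time stands still between calls to the robot, and variables do not carry over. Pictures are saved under pics/ and viewed, and the job is handed in when it is done.

```bash
mkdir -p pics; ls; python3 - <<'E'
from station import *
import cv2,numpy as np
s=sense()
for k in s: print(k,np.round(s[k],3).tolist())
for c in ("scene","top"):
    im=capture(c); cv2.imwrite(f"pics/{c}0.png",im[:,:,::-1])
    g=get_calibration(c); print(c,np.round(g["K"],2).tolist(),np.round(g["dist"],4).tolist(),np.round(g["T"],3).tolist())
    for t in ("dome_mid","dome_post_seat","flat_mid","plate_top"):
        for d in spot_point(c,t): print(t,round(d["conf"],2),round(d["location"][0]*640,1),round(d["location"][1]*480,1))
E
```

```text
pics
time_s 0.0
joints [-54.57, 22.09, 0.378, -0.029, -68.411, -14.817]
joint_velocities [-0.046, 0.025, -0.011, -0.016, -0.009, -0.078]
effort [-0.0, -39.067, 18.741, 4.22, 0.011, -0.0]
tcp_pos [0.22, -0.584, 0.221]
ee_rot [[-0.936, -0.352, -0.001], [-0.352, 0.936, 0.002], [0.0, 0.002, -1.0]]
wrist_force [0.129, 0.325, -0.219]
moment [0.042, -0.043, -0.042]
gripper_width 0.999
scene [[469.97, 0.0, 324.86], [0.0, 469.97, 238.84], [0.0, 0.0, 1.0]] [0.039, 0.0, 0.0, 0.0, 0.0] [[-0.689, -0.497, 0.527, 0.939], [0.724, -0.466, 0.509, 0.319], [-0.008, 0.732, 0.681, 0.586], [0.0, 0.0, 0.0, 1.0]]
dome_mid 0.71 256.0 205.5
dome_mid 0.18 256.2 218.2
dome_post_seat 0.84 255.5 220.0
dome_post_seat 0.69 214.7 188.7
flat_mid 0.68 496.3 327.3
plate_top 0.77 380.4 266.3
top [[508.47, 0.0, 322.47], [0.0, 508.47, 237.99], [0.0, 0.0, 1.0]] [0.0228, 0.0, 0.0, 0.0, 0.0] [[0.012, 0.984, -0.177, 0.382], [-1.0, 0.016, 0.022, -0.054], [0.025, 0.177, 0.984, 0.951], [0.0, 0.0, 0.0, 1.0]]
dome_mid 0.9 413.7 240.6
dome_post_seat 0.83 411.0 243.7
dome_post_seat 0.73 480.2 247.4
dome_post_seat 0.38 283.0 272.7
flat_mid 0.63 157.9 268.1
plate_top 0.73 279.2 272.6
```

View pics/scene0.png

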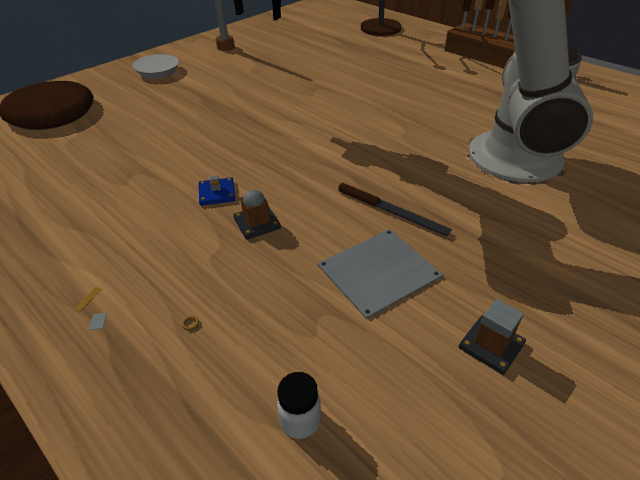

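View pics/top0.png

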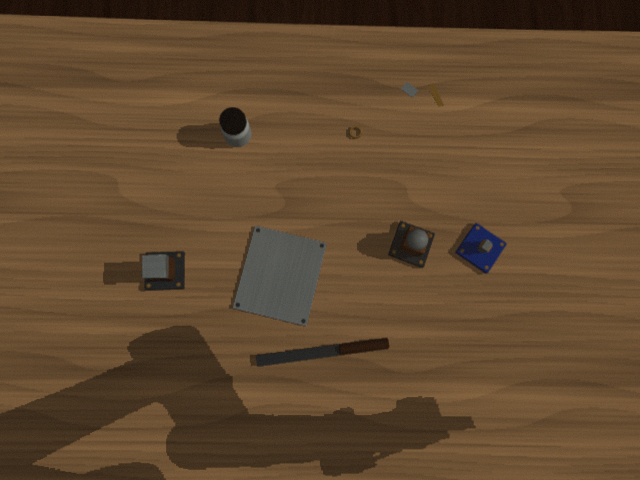

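```bash
cat > h.py <<'E'
from station import *
import cv2,numpy as np
def ray(c,uv):
    g=get_calibration(c);K=np.array(g["K"]);D=np.array(g["dist"]);T=np.array(g["T"])
    p=cv2.undistortPoints(np.array(uv,float).reshape(-1,1,2),K,D).reshape(-1,2)
    d=np.c_[p[:,0],-p[:,1],-np.ones(len(p))]@T[:3,:3].T
    return T[:3,3],d
def atz(c,uv,z):
    o,d=ray(c,uv); return o+d*((z-o[2])/d[:,2])[:,None]
def proj(c,P):
    g=get_calibration(c);T=np.linalg.inv(np.array(g["T"]));P=np.atleast_2d(P)
    q=P@T[:3,:3].T+T[:3,3]; q=q*[1,-1,-1]
    return cv2.projectPoints(q,np.zeros(3),np.zeros(3),np.array(g["K"]),np.array(g["dist"]))[0].reshape(-1,2)
def tri(a,ua,b,ub):
    o1,d1=ray(a,[ua]);o2,d2=ray(b,[ub]);d1=d1[0];d2=d2[0]
    s=np.linalg.lstsq(np.c_[d1,-d2],o2-o1,rcond=None)[0]
    p,q=o1+s[0]*d1,o2+s[1]*d2
    return (p+q)/2,np.linalg.norm(p-q)
E
python3 - <<'E'
from h import *
t=cv2.imread("pics/top0.png");s=cv2.imread("pics/scene0.png")
a=cv2.resize(t[205:285,375:515],None,fx=5,fy=5,interpolation=cv2.INTER_CUBIC)
cv2.imwrite("pics/crop_top.png",cv2.convertScaleAbs(a,alpha=1.7,beta=20))
b=cv2.resize(s[170:250,190:300],None,fx=7,fy=7,interpolation=cv2.INTER_CUBIC)
cv2.imwrite("pics/crop_scene.png",cv2.convertScaleAbs(b,alpha=1.5,beta=20))
print("seat top",atz("top",[[411,243.7]],.012),"scene",atz("scene",[[255.5,220]],.012))
print("mid top",atz("top",[[413.7,240.6]],.043),"scene",atz("scene",[[256,205.5]],.043), tri("top",[413.7,240.6],"scene",[256,205.5]))
print("plate",atz("top",[[279.2,272.6]],.006),atz("scene",[[380.4,266.3]],.006))
print("plate bolts",atz("top",[[258,230],[322,245],[304,321],[238,305]],.006))
print("flat",atz("top",[[157.9,268.1]],.043),atz("scene",[[496.3,327.3]],.043))
E
```

```text
seat top [[ 0.54336698 -0.24156309  0.012     ]] scene [[ 0.54608067 -0.24104341  0.012     ]]
mid top [[ 0.54385644 -0.24040322  0.043     ]] scene [[ 0.54003894 -0.2415808   0.043     ]] (array([ 0.54272856, -0.2391269 ,  0.04615921]), np.float64(0.001630060775963419))
plate [[0.48580057 0.00474894 0.006     ]] [[0.47513855 0.00163275 0.006     ]]
plate bolts [[ 0.56592572  0.04687793  0.006     ]
 [ 0.53917156 -0.07432684  0.006     ]
 [ 0.39748183 -0.04305744  0.006     ]
 [ 0.42502867  0.07858622  0.006     ]]
flat [[0.48673039 0.21773769 0.043     ]] [[0.48630744 0.21335315 0.043     ]]
```

View pics/crop_top.png

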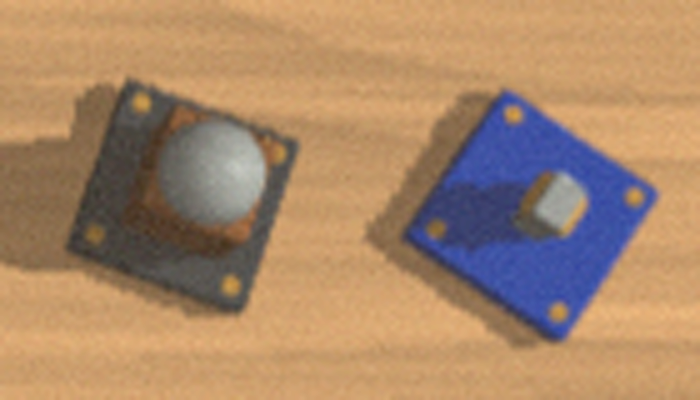

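View pics/crop_scene.png

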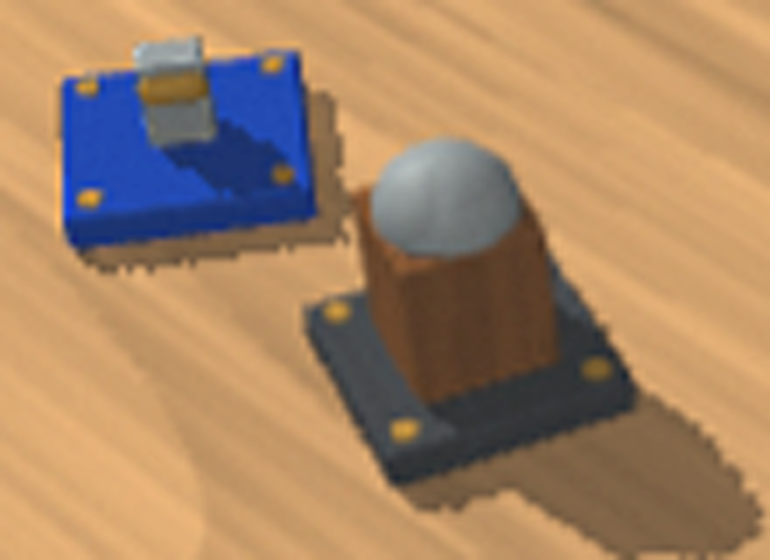

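```bash
python3 - <<'E'
from h import *
cv=lambda L:(np.array(L,float)+.5)/5-.5+[375,205]
for L in ([(127,80),(298,145),(240,310),(68,246)],[(142,103),(280,153),(231,286),(95,234)]):
    p=atz("top",cv(L),.012); print(np.round(p,4).tolist(),p.mean(0))
    for i in range(4):
        e=p[(i+1)%4]-p[i]; print(np.linalg.norm(e),np.degrees(np.arctan2(e[1],e[0])))
# bolts in scene
c2=lambda L:(np.array(L,float)+.5)/7-.5+[190,170]
p=atz("scene",c2([(337,311),(405,430),(597,369)]),.012);print(p,"centre",(p[0]+p[2])/2)
for i in range(2):
    e=p[i+1]-p[i]; print(np.linalg.norm(e),np.degrees(np.arctan2(e[1],e[0])))
# dome centre top: dome outline approx (211,173) in crop, top z .074; 
print("dome",atz("top",cv([(211,173)]),.063))
s=sense();R=np.array(s["ee_rot"]);print("tool y ang",np.degrees(np.arctan2(R[1,1],R[0,1])))
E
```

```text
[[0.5874, -0.2215, 0.012], [0.5634, -0.2859, 0.012], [0.5004, -0.2624, 0.012], [0.5235, -0.1984, 0.012]] [ 0.54368368 -0.24204286  0.012     ]
0.06872568864123639 -110.4425995781716
0.06727478756062415 159.61629342375662
0.06812069167843912 70.16668259024624
0.06800251241170785 -19.871339687382033
[[0.5786, -0.227, 0.012], [0.5602, -0.279, 0.012], [0.5093, -0.2593, 0.012], [0.5282, -0.2086, 0.012]] [ 0.54410591 -0.24346631  0.012     ]
0.055092529800551314 -109.49650412521139
0.05457655237572001 158.84651435708417
0.05410550271808392 69.61633856129049
0.053719186286681674 -20.120048636739156
[[ 0.55782128 -0.27920956  0.012     ]
 [ 0.57624028 -0.22810762  0.012     ]
 [ 0.52564128 -0.2096381   0.012     ]] centre [ 0.54173128 -0.24442383  0.012     ]
0.05432004864530334 70.17899407642233
0.05386447846305477 159.94702790764828
dome [[ 0.5429227  -0.24188357  0.063     ]]
tool y ang 110.61228333079936
```

The one meant is the grey-domed wooden head on the dark base, at top px (412,244) and scene px (256,210). The blue base with a bare post at top px (481,248) is the look-alike. The flat head at top px (157,268) stays where it is. The crops confirm this. The dark base measures about 69 mm square, centred near (0.543, -0.242), with its axes at 70° and 160°. I'll close the jaws along 160°, which keeps them away from the blue base.

```bash
cat >> h.py <<'E'
def delta(target):
    s=sense();R=np.array(s["ee_rot"]);d=R.T@(np.array(target)-np.array(s["tcp_pos"]))
    print("pos",np.round(s["tcp_pos"],4),"t",s["time_s"],"F",np.round(s["wrist_force"],2),"w",round(s["gripper_width"]*87,1),
     "yang",round(float(np.degrees(np.arctan2(R[1,1],R[0,1]))),2),"tilt",np.round(R[:,2],3)); print("delta cm",np.round(d*100,2))
E
python3 - <<'E'
from h import *
delta([.543,-.2422,.12])
E
```

```text
pos [ 0.2201 -0.5849  0.2225] t 0.5 F [ 0.2  -0.45 -0.8 ] w 87.2 yang 110.61 tilt [-0.  0. -1.]
delta cm [-42.29  20.71  10.25]
```

```bash
python3 -m inch '[{"fingers":8.7,"delta_pos":[-10,5,2],"spin":-10},{"fingers":8.7,"delta_pos":[-20,10,4],"spin":-30},{"fingers":8.7,"delta_pos":[-42.3,20.7,10.2],"spin":-49.4},{"fingers":8.7,"delta_pos":[-42.3,20.7,10.2],"spin":-49.4},{"fingers":8.7,"delta_pos":[-42.3,20.7,10.2],"spin":-49.4},{"fingers":8.7,"delta_pos":[-42.3,20.7,10.2],"spin":-49.4},{"fingers":8.7,"delta_pos":[-42.3,20.7,10.2],"spin":-49.4},{"fingers":8.7,"delta_pos":[-42.3,20.7,10.2],"spin":-49.4},{"fingers":8.7,"delta_pos":[-42.3,20.7,10.2],"spin":-49.4},{"fingers":8.7,"delta_pos":[-42.3,20.7,10.2],"spin":-49.4},{"fingers":8.7,"delta_pos":[-42.3,20.7,10.2],"spin":-49.4},{"fingers":8.7,"delta_pos":[-42.3,20.7,10.2],"spin":-49.4},{"fingers":8.7,"delta_pos":[-42.3,20.7,10.2],"spin":-49.4},{"fingers":8.7,"delta_pos":[-42.3,20.7,10.2],"spin":-49.4}]'
python3 - <<'E'
from h import *
delta([.543,-.2422,.024])
im=capture("scene"); cv2.imwrite("pics/scene1.png",im[:,:,::-1])
delta([.543,-.2422,.024])
E
```

```text
time_s: 1.9
tcp_pos: [0.5425, -0.2433, 0.121]
ee_rot: [[-0.343, -0.939, 0.001], [-0.939, 0.343, -0.0], [-0.0, -0.001, -1.0]]
wrist_force: [-0.8, 0.9, -0.8]
gripper_width: 1.003
pos [ 0.5425 -0.2433  0.121 ] t 1.9 F [-0.79  0.95 -0.76] w 87.2 yang 159.92 tilt [ 0.001 -0.    -1.   ]
delta cm [-0.12 -0.01  9.7 ]
pos [ 0.5425 -0.2433  0.1211] t 1.95 F [-0.21 -0.63  1.24] w 86.6 yang 159.92 tilt [ 0.001 -0.    -1.   ]
delta cm [-0.12 -0.    9.71]
```

View pics/scene1.png

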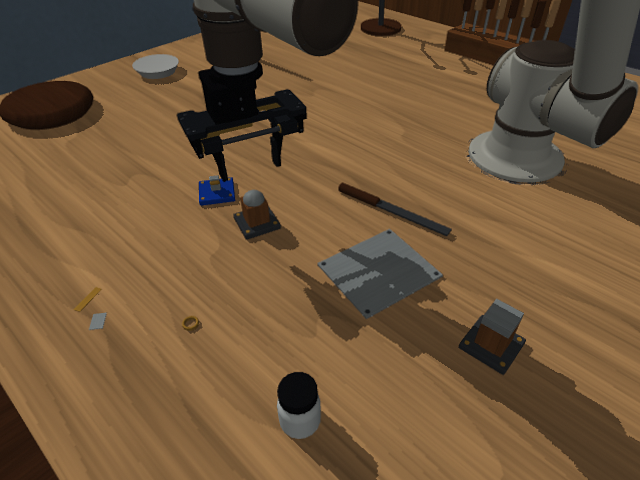

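The open gripper is above the dome, with fingertips at about px (222,180) and (278,165). I'll check that against the projected TCP before descending.

```bash
python3 - <<'E'
from h import *
p=np.array(sense()["tcp_pos"]);R=np.array(sense()["ee_rot"])
print(proj("scene",[p,p+R[:,1]*.0435,p-R[:,1]*.0435,[.543,-.2422,.074]]))
E
```

```text
[[249.34654387 170.36648466]
 [272.88146448 163.94163928]
 [224.94893943 177.00725593]
 [252.63086938 192.59335564]]
```

The projections agree with the picture, so I'll descend.

```bash
python3 -m inch '[{"fingers":8.7,"delta_pos":[-0.1,0,2.5],"spin":0},{"fingers":8.7,"delta_pos":[-0.1,0,5],"spin":0},{"fingers":8.7,"delta_pos":[-0.1,0,7],"spin":0},{"fingers":8.7,"delta_pos":[-0.1,0,8.5],"spin":0},{"fingers":8.7,"delta_pos":[-0.1,0,9.6],"spin":0},{"fingers":8.7,"delta_pos":[-0.1,0,9.6],"spin":0},{"fingers":8.7,"delta_pos":[-0.1,0,9.6],"spin":0}]'
python3 - <<'E'
from h import *
delta([.543,-.2422,.024])
im=capture("scene"); b=cv2.resize(im[100:260,150:350],None,fx=4,fy=3.75); cv2.imwrite("pics/scene2.png",b[:,:,::-1])
E
```

```text
time_s: 2.65
tcp_pos: [0.5437, -0.2418, 0.0251]
ee_rot: [[-0.342, -0.94, 0.001], [-0.94, 0.342, -0.0], [0.0, -0.001, -1.0]]
wrist_force: [-0.2, 1.0, 0.3]
gripper_width: 1.001
pos [ 0.5437 -0.2418  0.0251] t 2.65 F [-0.15  1.02  0.26] w 87.1 yang 160.0 tilt [ 0.001 -0.    -1.   ]
delta cm [0.06 0.06 0.11]
```

View pics/scene2.png

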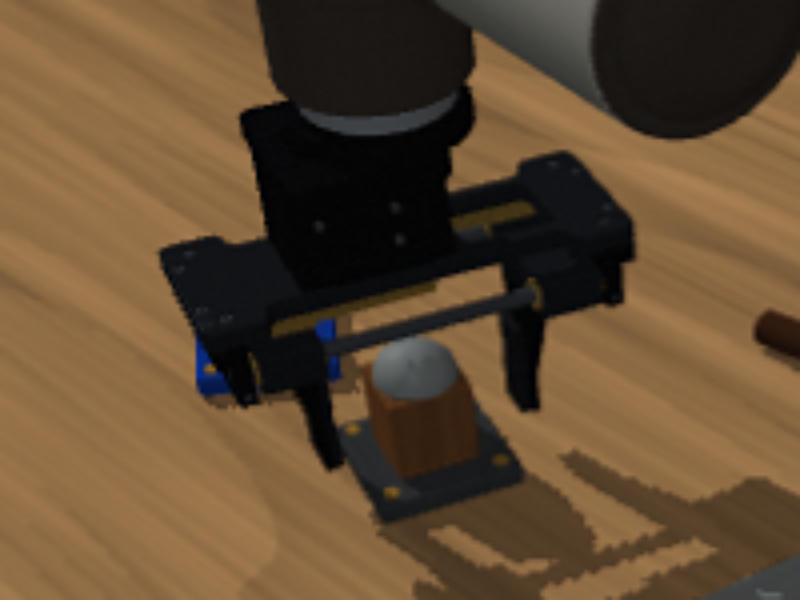

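The fingers straddle the domed head at crop px (330,460) and (525,405), square to its faces and clear of the base. I'll close them.

```bash
python3 -m inch '[{"fingers":3.0,"delta_pos":[0,0,0],"spin":0},{"fingers":3.0,"delta_pos":[0,0,0],"spin":0},{"fingers":3.0,"delta_pos":[0,0,0],"spin":0},{"fingers":3.0,"delta_pos":[0,0,0],"spin":0},{"fingers":3.0,"delta_pos":[0,0,0],"spin":0},{"fingers":3.0,"delta_pos":[0,0,0],"spin":0},{"fingers":3.0,"delta_pos":[0,0,0],"spin":0},{"fingers":3.0,"delta_pos":[0,0,0],"spin":0}]'
python3 - <<'E'
from h import *
delta([.543,-.2422,.024])
print(np.round(sense()["moment"],2))
E
```

```text
time_s: 3.5
tcp_pos: [0.544, -0.2414, 0.0246]
ee_rot: [[-0.342, -0.94, 0.001], [-0.94, 0.342, -0.0], [-0.0, -0.001, -1.0]]
wrist_force: [1.6, -0.2, -1.5]
gripper_width: 0.455
pos [ 0.544  -0.2414  0.0246] t 3.5 F [ 1.62 -0.19 -1.48] w 39.6 yang 160.02 tilt [ 0.001 -0.    -1.   ]
delta cm [0.11 0.07 0.06]
[-0.07 -0.27  0.03]
```

The opening reads 39.6 mm against the 40 mm body, so the grip is on. I'll pull straight up slowly.

```bash
python3 -m inch '[{"fingers":2.0,"delta_pos":[0,0,-0.2],"spin":0},{"fingers":2.0,"delta_pos":[0,0,-0.4],"spin":0},{"fingers":2.0,"delta_pos":[0,0,-0.6],"spin":0},{"fingers":2.0,"delta_pos":[0,0,-0.8],"spin":0},{"fingers":2.0,"delta_pos":[0,0,-1.0],"spin":0},{"fingers":2.0,"delta_pos":[0,0,-1.2],"spin":0},{"fingers":2.0,"delta_pos":[0,0,-1.5],"spin":0},{"fingers":2.0,"delta_pos":[0,0,-1.8],"spin":0}]'
python3 - <<'E'
from h import *
delta([.543,-.2422,.024])
im=capture("scene"); b=cv2.resize(im[100:260,150:350],None,fx=4,fy=3.75); cv2.imwrite("pics/scene3.png",b[:,:,::-1])
E
```

```text
time_s: 4.3
tcp_pos: [0.5438, -0.2414, 0.0432]
ee_rot: [[-0.342, -0.94, 0.001], [-0.94, 0.342, -0.0], [-0.0, -0.001, -1.0]]
wrist_force: [2.6, -0.7, -3.3]
gripper_width: 0.462
pos [ 0.5438 -0.2414  0.0432] t 4.3 F [ 2.62 -0.66 -3.34] w 40.2 yang 160.02 tilt [ 0.001 -0.    -1.   ]
delta cm [0.1  0.05 1.92]
```

View pics/scene3.png

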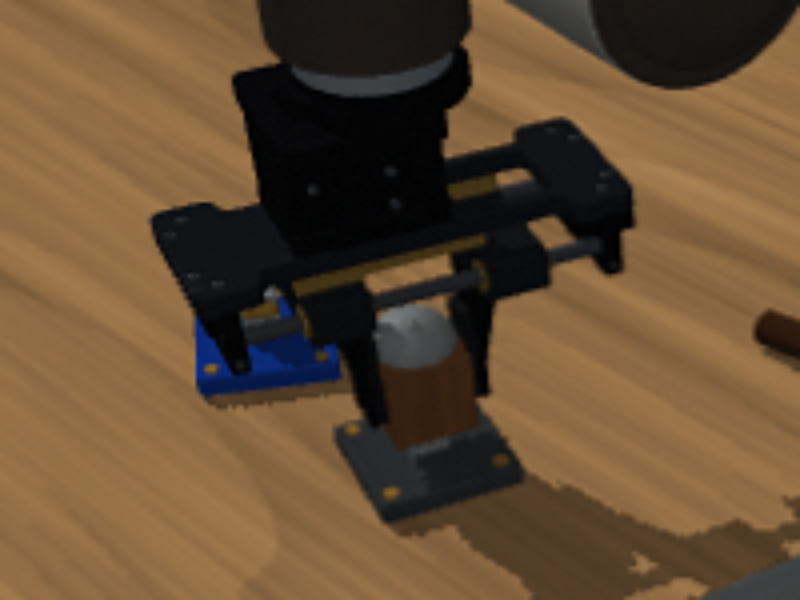

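The head rose with the gripper. The dome went from crop row 340 to 305 and the rim is now off the base. The force is back to only the weight. I'll continue straight up until it's well clear of the post.

```bash
python3 -m inch '[{"fingers":2.0,"delta_pos":[0,0,-0.5],"spin":0},{"fingers":2.0,"delta_pos":[0,0,-1.2],"spin":0},{"fingers":2.0,"delta_pos":[0,0,-2.2],"spin":0},{"fingers":2.0,"delta_pos":[0,0,-3.5],"spin":0},{"fingers":2.0,"delta_pos":[0,0,-5],"spin":0},{"fingers":2.0,"delta_pos":[0,0,-6.5],"spin":0},{"fingers":2.0,"delta_pos":[0,0,-7.5],"spin":0},{"fingers":2.0,"delta_pos":[0,0,-7.5],"spin":0},{"fingers":2.0,"delta_pos":[0,0,-7.5],"spin":0}]'
python3 - <<'E'
from h import *
delta([.482,.003,.12])
im=capture("scene"); b=cv2.resize(im[80:240,150:350],None,fx=4,fy=3.75); cv2.imwrite("pics/scene4.png",b[:,:,::-1])
E
```

```text
time_s: 5.25
tcp_pos: [0.543, -0.2412, 0.1176]
ee_rot: [[-0.342, -0.94, -0.0], [-0.94, 0.342, 0.0], [-0.0, 0.001, -1.0]]
wrist_force: [-0.5, 0.9, -1.8]
gripper_width: 0.458
pos [ 0.543  -0.2412  0.1176] t 5.25 F [-0.55  0.85 -1.8 ] w 39.9 yang 160.0 tilt [-0.  0. -1.]
delta cm [-20.86  14.08  -0.23]
```

View pics/scene4.png

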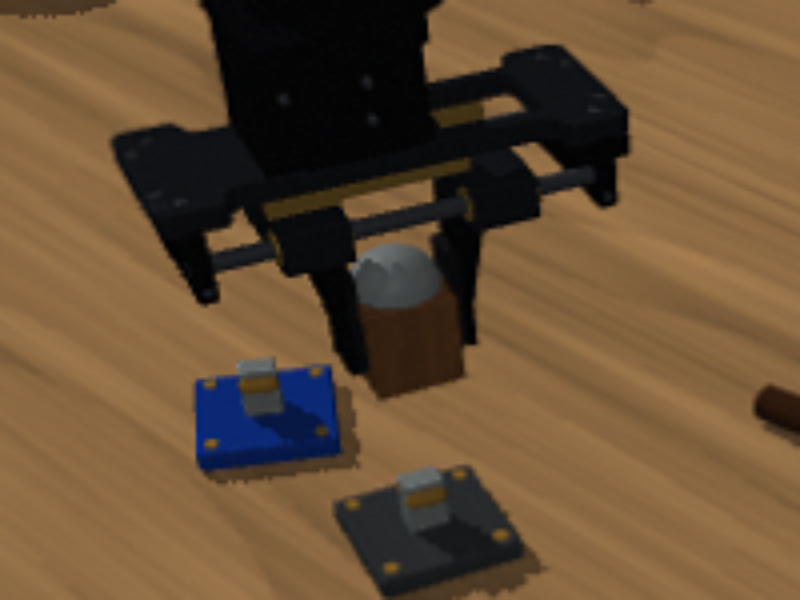

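The head is free and upright in the grip at crop px (410,340), and the dark base's post is bare at (425,500). Next I'll carry it over the plate centre, about (0.482, 0.002).

```bash
python3 -m inch '[{"fingers":2.0,"delta_pos":[-1,0.7,0],"spin":0},{"fingers":2.0,"delta_pos":[-3,2,0],"spin":0},{"fingers":2.0,"delta_pos":[-5.5,3.7,0],"spin":0},{"fingers":2.0,"delta_pos":[-8.5,5.7,0],"spin":0},{"fingers":2.0,"delta_pos":[-11.5,7.7,0],"spin":0},{"fingers":2.0,"delta_pos":[-14.5,9.7,0],"spin":0},{"fingers":2.0,"delta_pos":[-17,11.5,0],"spin":0},{"fingers":2.0,"delta_pos":[-19,12.8,0],"spin":0},{"fingers":2.0,"delta_pos":[-20.2,13.6,0],"spin":0},{"fingers":2.0,"delta_pos":[-20.8,14,0],"spin":0},{"fingers":2.0,"delta_pos":[-20.8,14,0],"spin":0},{"fingers":2.0,"delta_pos":[-20.8,14,0],"spin":0}]'
python3 - <<'E'
from h import *
delta([.482,.002,.0186])
p=np.array(sense()["tcp_pos"])
for c in("scene","top"):
    im=capture(c); u=proj(c,p)[0].astype(int);print(u, proj(c,p-[0,0,.0126]))
    y,x=max(u[1]-80,0),max(u[0]-100,0)
    b=cv2.resize(im[y:y+160,x:x+200],None,fx=4,fy=3.75); cv2.imwrite(f"pics/{c}5.png",b[:,:,::-1])
E
```

```text
time_s: 6.5
tcp_pos: [0.4828, 0.0018, 0.1174]
ee_rot: [[-0.342, -0.94, -0.001], [-0.94, 0.342, -0.0], [0.0, 0.0, -1.0]]
wrist_force: [0.2, 0.3, -1.3]
gripper_width: 0.457
pos [0.4828 0.0018 0.1174] t 6.5 F [ 0.23  0.26 -1.3 ] w 39.8 yang 160.02 tilt [-0.001 -0.    -1.   ]
delta cm [0.   0.08 9.88]
[382 218] [[382.02021297 224.8701531 ]]
[276 267] [[277.43034059 267.91469079]]
```

View pics/scene5.png

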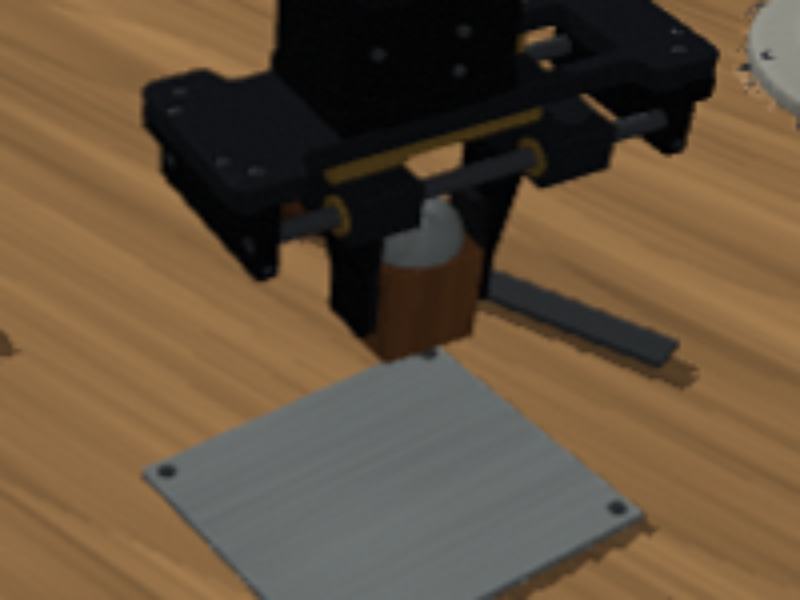

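View pics/top5.png

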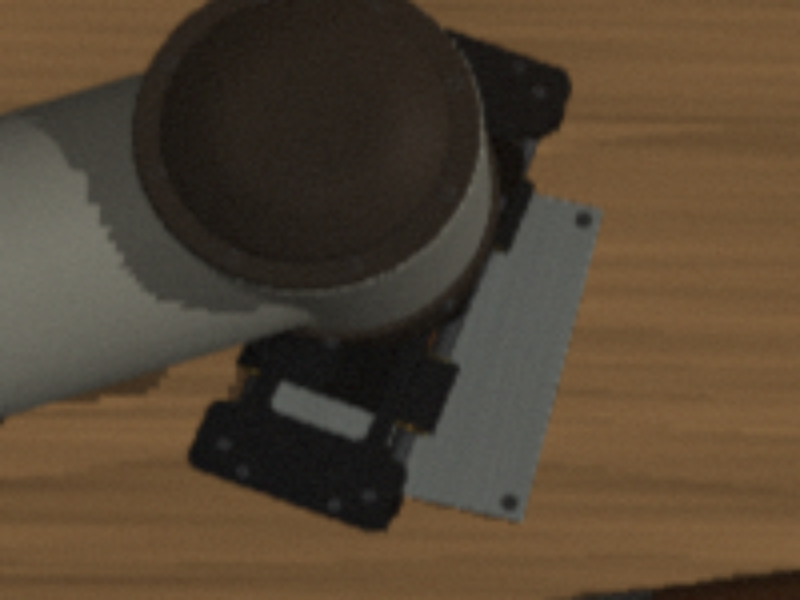

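The head hangs upright above the plate centre, with the rim's near corner at scene px (379,234). I'll check for slip in the grip, then lower.

```bash
python3 - <<'E'
from h import *
p=np.array(sense()["tcp_pos"]);R=np.array(sense()["ee_rot"])
for h in (.0126,.0076,.0176): print(h,proj("scene",[p+R@[a*.02,b*.02,h] for a in(-1,1) for b in(-1,1)]).round(1).tolist())
E
python3 -m inch '[{"fingers":2.0,"delta_pos":[0,0,1.5],"spin":0},{"fingers":2.0,"delta_pos":[0,0,3.5],"spin":0},{"fingers":2.0,"delta_pos":[0,0,5.5],"spin":0},{"fingers":2.0,"delta_pos":[0,0,7.2],"spin":0},{"fingers":2.0,"delta_pos":[0,0,8.4],"spin":0},{"fingers":2.0,"delta_pos":[0,0,9.0],"spin":0},{"fingers":2.0,"delta_pos":[0,0,9.2],"spin":0},{"fingers":2.0,"delta_pos":[0,0,9.2],"spin":0},{"fingers":2.0,"delta_pos":[0,0,9.2],"spin":0}]'
python3 - <<'E'
from h import *
delta([.482,.002,.0186])
im=capture("scene"); b=cv2.resize(im[170:330,280:480],None,fx=4,fy=3.75); cv2.imwrite("pics/scene6.png",b[:,:,::-1])
E
```

```text
0.0126 [[377.3, 236.5], [399.8, 228.6], [364.1, 221.1], [386.0, 213.6]]
0.0076 [[377.6, 234.1], [400.1, 226.1], [364.3, 218.7], [386.2, 211.2]]
0.0176 [[377.1, 239.0], [399.4, 231.0], [364.0, 223.5], [385.7, 216.1]]
time_s: 7.5
tcp_pos: [0.4836, 0.002, 0.0261]
ee_rot: [[-0.342, -0.94, 0.001], [-0.94, 0.342, 0.0], [-0.001, -0.001, -1.0]]
wrist_force: [-0.3, -0.1, -1.5]
gripper_width: 0.46
pos [0.4836 0.002  0.0261] t 7.5 F [-0.33 -0.06 -1.48] w 40.0 yang 160.01 tilt [ 0.001  0.    -1.   ]
delta cm [0.05 0.15 0.75]
```

View pics/scene6.png

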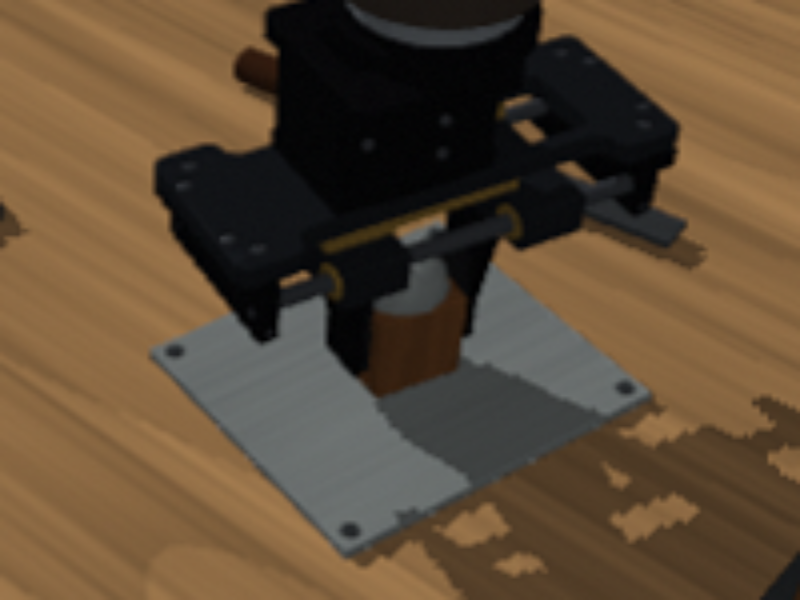

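It hovers a few mm above the plate, upright. The rim may have slipped up to about 4 mm relative to the fingers. I'll creep down in 1 mm steps, watching the force.

```bash
python3 -m inch '[{"fingers":2.0,"delta_pos":[0,0,0.1],"spin":0},{"fingers":2.0,"delta_pos":[0,0,0.2],"spin":0},{"fingers":2.0,"delta_pos":[0,0,0.3],"spin":0},{"fingers":2.0,"delta_pos":[0,0,0.4],"spin":0},{"fingers":2.0,"delta_pos":[0,0,0.5],"spin":0},{"fingers":2.0,"delta_pos":[0,0,0.5],"spin":0},{"fingers":2.0,"delta_pos":[0,0,0.5],"spin":0}]'; python3 -m inch '[{"fingers":2.0,"delta_pos":[0,0,0.1],"spin":0},{"fingers":2.0,"delta_pos":[0,0,0.1],"spin":0}]'; python3 -m inch '[{"fingers":2.0,"delta_pos":[0,0,0.1],"spin":0},{"fingers":2.0,"delta_pos":[0,0,0.1],"spin":0}]'
```

```text
time_s: 8.25
tcp_pos: [0.483, 0.002, 0.0205]
ee_rot: [[-0.342, -0.94, -0.0], [-0.94, 0.342, -0.0], [0.0, 0.0, -1.0]]
wrist_force: [-0.5, -0.4, -2.1]
gripper_width: 0.456
time_s: 8.45
tcp_pos: [0.4829, 0.002, 0.0195]
ee_rot: [[-0.342, -0.94, -0.0], [-0.94, 0.342, -0.0], [0.0, 0.0, -1.0]]
wrist_force: [0.6, 0.8, -1.7]
gripper_width: 0.456
time_s: 8.65
tcp_pos: [0.483, 0.002, 0.0186]
ee_rot: [[-0.342, -0.94, 0.0], [-0.94, 0.342, 0.0], [-0.0, -0.0, -1.0]]
wrist_force: [-0.0, 0.1, -1.9]
gripper_width: 0.459
```

No contact yet, so I'll continue.

```bash
for i in 1; do python3 -m inch '[{"fingers":2.0,"delta_pos":[0,0,0.1],"spin":0},{"fingers":2.0,"delta_pos":[0,0,0.1],"spin":0}]' | grep -E "tcp|force"; done; python3 - <<'E'
from h import *
delta([.482,.002,.0186])
im=capture("scene"); b=cv2.resize(im[230:290,340:420],None,fx=10,fy=10,interpolation=cv2.INTER_CUBIC); cv2.imwrite("pics/scene7.png",b[:,:,::-1])
delta([.482,.002,.0186])
E
```

```text
tcp_pos: [0.4831, 0.002, 0.0185]
wrist_force: [-2.2, 0.2, 6.8]
pos [0.4831 0.002  0.0185] t 8.85 F [-2.22  0.17  6.77] w 39.8 yang 160.04 tilt [ 0. -0. -1.]
delta cm [ 0.04  0.1  -0.01]
pos [0.483  0.002  0.0185] t 8.9 F [-2.48  0.94  7.26] w 39.9 yang 160.03 tilt [ 0. -0. -1.]
delta cm [ 0.04  0.1  -0.01]
```

View pics/scene7.png

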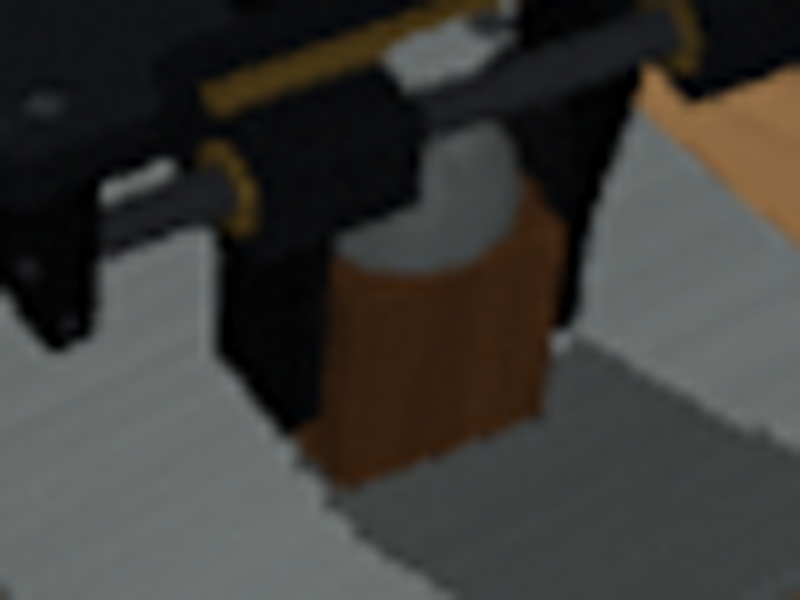

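It touched at TCP z 18.5 mm, against 18.6 mm predicted with no slip, and about 7 N shows the plate is taking it. The rim sits on the plate at crop px (345,485). I'll open and then retreat straight up.

```bash
python3 -m inch '[{"fingers":4.4,"delta_pos":[0,0,0],"spin":0},{"fingers":5,"delta_pos":[0,0,0],"spin":0},{"fingers":6,"delta_pos":[0,0,0],"spin":0},{"fingers":8.7,"delta_pos":[0,0,0],"spin":0},{"fingers":8.7,"delta_pos":[0,0,0],"spin":0},{"fingers":8.7,"delta_pos":[0,0,0],"spin":0},{"fingers":8.7,"delta_pos":[0,0,0],"spin":0},{"fingers":8.7,"delta_pos":[0,0,0],"spin":0}]'
python3 - <<'E'
from h import *
im=capture("scene"); b=cv2.resize(im[170:330,280:480],None,fx=4,fy=3.75); cv2.imwrite("pics/scene8.png",b[:,:,::-1])
E
```

```text
time_s: 9.7
tcp_pos: [0.483, 0.002, 0.0175]
ee_rot: [[-0.342, -0.94, -0.0], [-0.94, 0.342, -0.0], [0.0, 0.0, -1.0]]
wrist_force: [0.2, -1.0, -0.2]
gripper_width: 0.977
```

View pics/scene8.png

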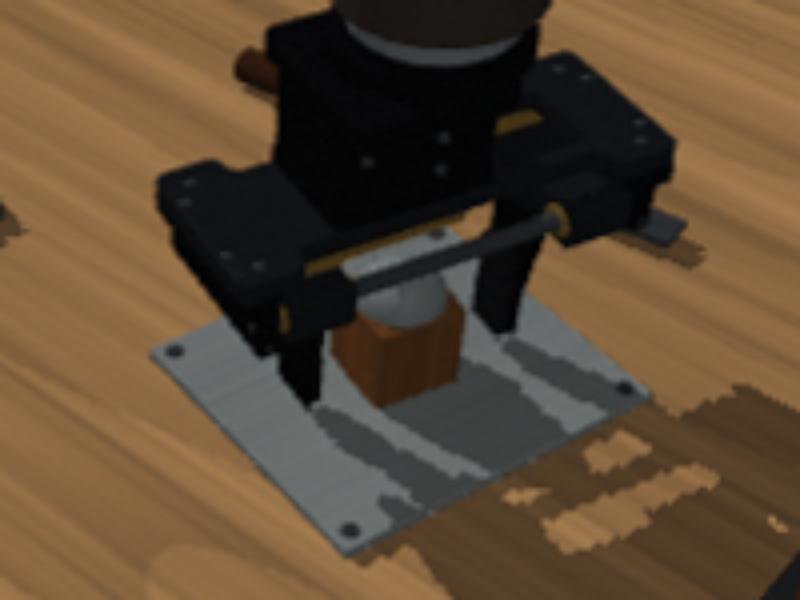

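The head stands free and upright at crop px (400,340), with the fingers open on both sides. I'll retreat straight up and then back towards the earlier side to clear the view.

```bash
python3 -m inch '[{"fingers":8.7,"delta_pos":[0,0,-1],"spin":0},{"fingers":8.7,"delta_pos":[0,0,-3],"spin":0},{"fingers":8.7,"delta_pos":[0,0,-6],"spin":0},{"fingers":8.7,"delta_pos":[0,0,-10],"spin":0},{"fingers":8.7,"delta_pos":[0,0,-14],"spin":0},{"fingers":8.7,"delta_pos":[0,0,-16],"spin":0},{"fingers":8.7,"delta_pos":[5,0,-16],"spin":0},{"fingers":8.7,"delta_pos":[10,-3,-16],"spin":0},{"fingers":8.7,"delta_pos":[15,-6,-16],"spin":0},{"fingers":8.7,"delta_pos":[20,-9,-16],"spin":0},{"fingers":8.7,"delta_pos":[25,-12,-16],"spin":0},{"fingers":8.7,"delta_pos":[30,-14,-16],"spin":0},{"fingers":8.7,"delta_pos":[30,-14,-16],"spin":0},{"fingers":8.7,"delta_pos":[30,-14,-16],"spin":0},{"fingers":8.7,"delta_pos":[30,-14,-16],"spin":0}]'
python3 - <<'E'
from h import *
q=[[.483,.002,.006],[.483,.002,.068]]
for c in("scene","top"):
    im=capture(c); cv2.imwrite(f"pics/{c}9.png",im[:,:,::-1]); print(c,proj(c,q).round(1).tolist())
    for t in("dome_mid","flat_mid"): print(t,[(round(d["conf"],2),np.round(np.array(d["location"])*[640,480],1)) for d in spot_point(c,t)])
E
```

```text
time_s: 11.25
tcp_pos: [0.5114, -0.3283, 0.1776]
ee_rot: [[-0.344, -0.939, -0.0], [-0.939, 0.344, 0.0], [-0.0, 0.001, -1.0]]
wrist_force: [-0.7, 1.2, 0.1]
gripper_width: 1.002
scene [[377.7, 268.9], [380.3, 242.2]]
dome_mid [(0.87, array([378.3, 254.2]))]
flat_mid [(0.62, array([499.3, 329.1]))]
top [[280.6, 274.1], [278.6, 270.3]]
dome_mid [(0.67, array([277.7, 272.5]))]
flat_mid [(0.73, array([156.4, 265. ]))]
```

View pics/scene9.png

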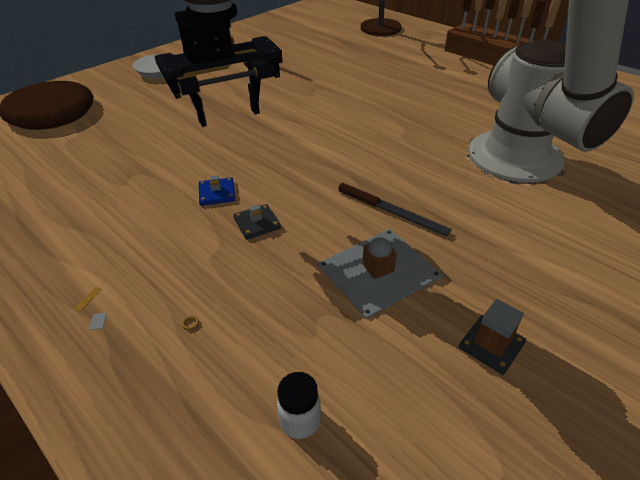

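View pics/top9.png

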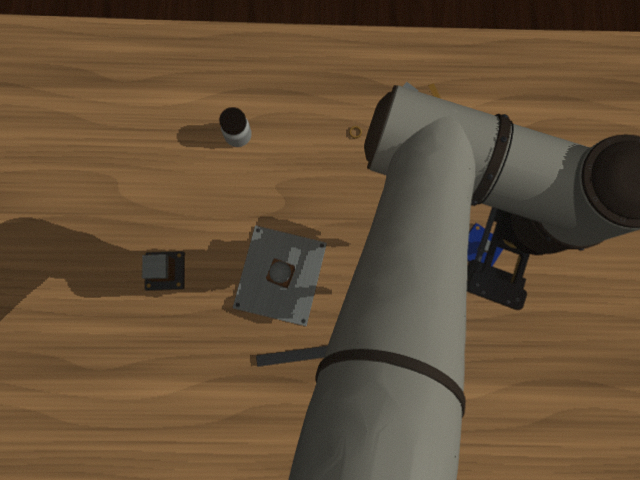

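The domed head stands upright on the plate at scene px (378,255) and top px (280,272). The dark post at scene px (257,218) is bare, and the flat head is still on its post at (499,329). The gripper is well clear, so I'll hand in.

```bash
python3 -c "
from station import *
print(finish_job())"
```

```text
the job is handed in; nothing more can be done
None
```

The job is handed in: the dome-topped head is off its post and standing dome up near the middle of the bare steel plate. I gripped it across its wooden faces (39.6 mm opening on a 40 mm body), pulled it straight up, and lowered it until it touched the plate. After opening the fingers I backed the arm away.

- **Placing:** It touched the plate with the TCP at 18.5 mm, against 18.6 mm predicted with no slip. The contact force was about 7 N.
- **Last pictures:** Both cameras show the head upright on the plate, the flat head still on its post, the dark post bare, and the gripper touching nothing. The last arm time reading was 11.25 s, within the 48 s limit.
- **Disagreements:** While the head was carried, the picture hinted at up to about 4 mm of slip in the grip, but the contact height did not bear that out. At the start the network put the plate centre about 11 mm apart in the two cameras, so I used the plate's corner holes in the top picture instead.

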